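# Switch on the soldering bench at its guarded isolator

### The job

Power up the soldering bench: at the larger of the two covered switch boxes, lift the sprung guard cover by its front edge so that it swings up and back, flip the toggle beneath it fully over towards the cover's hinge, then draw back and let the cover drop shut again. Do not touch the smaller switch box.

Things in the scene. Friction and masses are not known exactly. Their poses are not given: they have to be found in the camera images.
- switch_box: Larger switch box, fixed: black, 100 x 120 x 60 mm (x, y, z), on top a grey toggle on a 40 mm square foot, under a sprung bare-metal cover. Everything in front of the toggle is open from z = 60 mm up to the cover. Origin: centre of the underside. x runs level from the cover's free front edge (on the robot's side) to its hinge, z up; yaw varies.
- guard (a joint): Its cover: a hood with 65 x 80 x 3 mm top plate, front edge at x = -21, underside z = 120 mm of the box; two side arms 74 mm apart run down to the hinge along y at x = 30, z = 66 mm. Rad: 0 shut, to 1.5 as the edge goes up and back. A push of 1 to 2 N at the edge, back or up, opens it; a spring shuts it, so keep it propped on the fingers while they push the toggle.
- toggle (a joint): Toggle of the larger box: grey paddle 50 mm long, 22 wide (y), 8 thick, pivot along y at x = 16, y = 0, z = 66 mm of the box. Rad: 0 leans 0.35 to the front (off, tip x = -1, z = 113 mm), 0.7 leans 0.35 to the hinge (on, tip x = 33 mm). Starts near 0, moves with about 1 N at the tip, stays where left. Fingertips at z = 100 to 105 mm pass below the cover's edge and reach it.
- small_box: Smaller switch box, a bystander of the same make and about 0.7 the size, fixed: black box 72 x 86 x 43 mm, its metal cover 47 x 58 mm at 89 mm height. Origin: centre of the underside, axes as for the larger box. Not to be touched.
Not all that is in view belongs to the job. Leave any pink look-alike of the switch_box alone.

How it is judged (in metres and radians):
On the way, in this order (a step that is already met when the one before it is completed fails the run):
1. the guard cover is lifted (more than 0.2 rad) (value of joint guard above 0.2 rad), for 0.05 s.
2. the toggle is flipped over (beyond 0.5 rad) while the cover is still up (value of joint toggle above 0.5 rad and value of joint guard above 0.2 rad), for 0.1 s.
At the end, for the whole second after the job is handed in: The larger box's toggle leans to the hinge side (past 0.5 rad of its 0.7 rad) and its cover lies shut (within 0.1 rad) and at rest (value of joint toggle above 0.5 rad and value of joint guard below 0.1 rad and velocity of joint guard between -0.1 and 0.1 rad/s); the robot touches nothing.
It fails at once if the smaller switch box is touched (more than 1 N) (contact force between any of the fingers, the arm and small_box above 1 N).
It also fails if it takes over 32 s, if anything falls off the work surface, if the arm or the gripper's body presses on something with over 40 N, if the wrist force passes 120 N, or if a joint passes its speed limit or range.

### The arm

A 7-joint arm with a two-finger parallel gripper is mounted at the origin on the work surface. World frame = base frame: x ahead of the robot, y to its left, z up, the work surface at z = 0. Lengths are in mm, angles in rad, forces in N, time in s.
With the tool pointing down it reaches from about 400 to 875 mm from the base axis. Payload 4.4 kg.
Tool frame: the origin (TCP) lies midway between the tips of the shut fingers; the grasp point (between the pads) lies 19 mm behind it; z points along the fingers, y is the line along which they close (so a half turn about z gives the same grasp; the last joint's range is limited). The gripper opens to 85 mm and grips with 20 to 120 N. Pads are 22 mm wide; open, the fingers measure 114 mm over their backs; the gripper's body (76 mm by 85 mm) begins 54 mm behind the grasp point. The pads swing forward as they close: fully open they stand 13 mm farther back than shut.
Start: joints at [-1.324, 0.628, 0.038, 1.517, -0.027, 0.996, -0.02], TCP at [199.997, 618.481, 231.313] pointing down, gripper open.
Joint ranges: [-3.06, 3.06], [-0.37, 2.12], [-1.25, 1.32], [0.18, 2.47], [-1.1, 4.24], [0.23, 1.98], [-2.94, 2.94]. Speed limits (rad/s): [2.57, 2.57, 3.14, 3.14, 3.14, 3.14, 3.14].

### API

Orientations are given as [roll, pitch, yaw] about the fixed x, y, z axes, in that order (R = Rz(yaw) Ry(pitch) Rx(roll)).
In Python, from cell import readout, optics, order gives the robot as it stands.
- The arm moves only by the shell command python3 -m jog 'ROWS'. ROWS is a JSON object of lists of equal length, an entry for each row: "claw": the opening, from 0 (shut) to 1 (fully open); "xyz": the shift along the tool's x, y, z each as a share of 0.1 m, from -1 to 1, a list of three; "twist": the turn, a rotation vector about the tool's x, y, z each as a share of 180 degrees, from -1 to 1, a list of three. A call has 1 to 12 rows; each row shifts and turns the commanded pose from where the row before left it, along the tool's axes as they then stand; what a row does not reach is not made up. A row lasts 1/8 s, in which the tool goes at most 62.5 mm and 10.7 degrees, less where a joint would pass 70% of its speed; a pose out of reach is approached as far as the arm can. A call with a number of a shift or a turn outside -1 to 1 is refused whole. A call with a gripper value outside its range is refused whole. The fingers move at their own pace and stop on an object; the grip force is fixed at half the most. Time passes only in rows, so rows that do not move let the fingers close. It gives the time, the measured TCP pose, the force, the opening and the grip force at its end, in the units of the state.
- readout.read_state(): the state, without advancing time (a new reading comes with each control period).
- optics.get_image(name): name is "side" or "top" or "wrist"; returns a dict with "color" (480x640x3 uint8, red, green, blue), "fovy" (degrees; the focal length in pixels is half the picture's height over the tangent of half this angle, whatever the lens; pixels are square), "cx", "cy" (the principal point, pixels), "view" (4x4, takes a point from world to camera coordinates). Camera axes: x right, y up, looking along -z (the intrinsics and any distortion apply to the point x, -y, -z); pixel columns grow to the right and rows downward; lengths in mm; the calibration is good to about 2 mm. A picture is of the moment at which its call begins. There is no depth.
- order.finish_job(): hands the job in; it is judged then, once.
Trained networks look in the newest picture that a camera, given by its name, has taken for a name from the list of things; names that differ only in an ending like _2 or _b are one class to them, and where a whole thing is asked for, a point or a joint stands for the part that bears it (a point fixed in the world has none). Each returns a list of dicts, best first, with "score" (0 to 1); they miss things now and then, are a little off and sometimes report something else, mostly with a low value. They report only what shows in the picture. A call takes as long as a camera call. They do not tell look-alikes from the thing itself.
- optics.boxes_of(camera, label): "rect" ([left, top, width, height] in pixels, round what is visible of it).
The state is a dict: "clock": time; "qpos": joint angles; "qd": joint speeds; "tau": joint torques, N m; "eef_pos": TCP position; "tool_rot": TCP orientation; "force": force on the tool from outside, world axes, zero at the start; "torque": the same for the moment, N m; "width": finger opening in mm; "gripper_force": force on a finger pad.
Only numpy, scipy, OpenCV 4.12 (cv2) and the standard library are available. Lean on these libraries where they do the work, as an engineer would, in place of code of your own. Each camera call takes 0.05 s, during which the arm holds its last target. There are 200 camera calls.

## Working session

There is one attempt and no reset: what is moved stays moved. The work goes in short steps, Python scripts to look and compute and a shell command to move; the robot and the scene stay as the last step left them, time stands still between calls to the robot, and variables do not carry over. Pictures are saved under pics/ and viewed, at most 10 in all, crops included, and the job is handed in when it is done.

```bash
mkdir -p pics; python3 - <<'E'
from cell import readout, optics
import cv2, numpy as np
s=readout.read_state(); print({k:np.round(s[k],3).tolist() for k in ('clock','eef_pos','tool_rot','width','qpos')})
for c in ('side','top'):
    i=optics.get_image(c); cv2.imwrite(f'pics/{c}0.png',i['color'][:,:,::-1])
    print(c,i['fovy'],i['cx'],i['cy'],np.round(i['view'],3).tolist(),[k for k in i])
    for l in ('switch_box','guard','toggle','small_box'):
        print(l,[(np.round(d['rect']).tolist(),round(d['score'],2)) for d in optics.boxes_of(c,l)])
E
```

```text
{'clock': 0.0, 'eef_pos': [199.809, 617.863, 230.389], 'tool_rot': [-3.14, 0.0, 2.829], 'width': 85.441, 'qpos': [-1.324, 0.629, 0.038, 1.518, -0.027, 0.996, -0.02]}
side 54.987175670040415 311.0886808459429 234.8476257843237 [[-0.973, -0.23, -0.007, 542.353], [0.151, -0.662, 0.734, -141.381], [-0.173, 0.714, 0.679, -703.026], [0.0, 0.0, 0.0, 1.0]] ['color', 'fovy', 'cx', 'cy', 'view']
switch_box [([163.0, 282.0, 108.0, 126.0], 0.85), ([311.0, 310.0, 93.0, 124.0], 0.62)]
guard [([269.0, 213.0, 47.0, 60.0], 0.7), ([326.0, 312.0, 59.0, 81.0], 0.64), ([164.0, 278.0, 70.0, 80.0], 0.57)]
toggle []
small_box [([284.0, 157.0, 42.0, 55.0], 0.95)]
top 44.177832132352556 314.7353710694863 234.58976856362375 [[-0.028, -0.999, -0.022, 26.91], [0.99, -0.031, 0.14, -547.299], [-0.141, -0.018, 0.99, -815.223], [0.0, 0.0, 0.0, 1.0]] ['color', 'fovy', 'cx', 'cy', 'view']
switch_box [([136.0, 133.0, 88.0, 83.0], 0.81), ([248.0, 180.0, 97.0, 92.0], 0.62), ([127.0, 271.0, 100.0, 86.0], 0.56)]
guard [([127.0, 276.0, 71.0, 61.0], 0.91), ([258.0, 181.0, 68.0, 58.0], 0.77), ([131.0, 134.0, 68.0, 47.0], 0.61)]
toggle []
small_box [([410.0, 162.0, 73.0, 66.0], 0.62)]
```

View pics/side0.png

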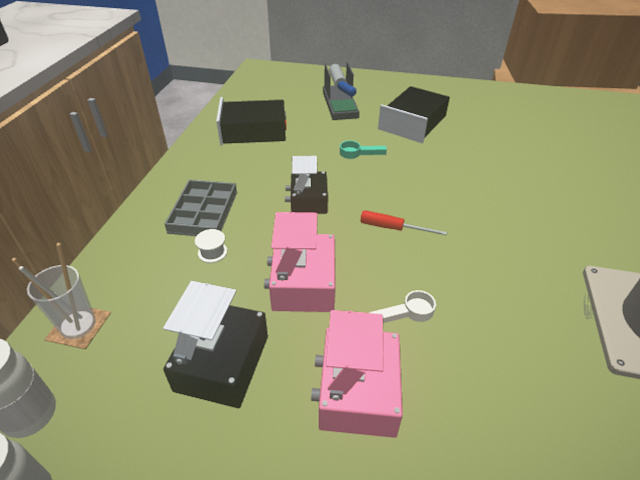

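View pics/top0.png

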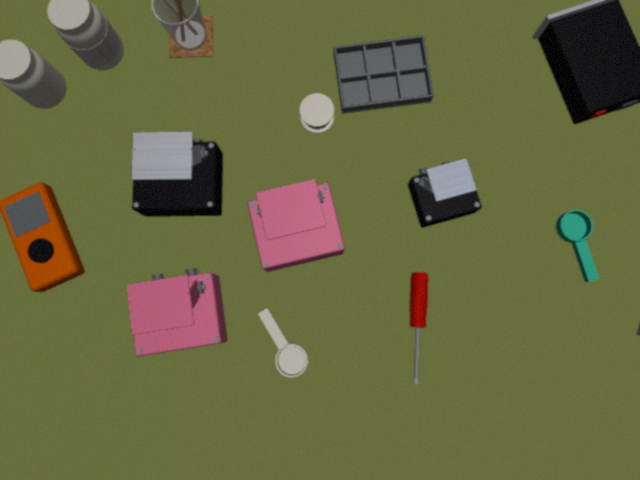

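The side view shows the black target box at about (220,350) and the small one at (308,190), with two pink look-alikes at (303,270) and (360,385). In the top view the target is at (178,175), its hinge pointing up the picture (+x). I'll zoom in on the target.

```bash
python3 - <<'E'
import cv2, numpy as np
a=cv2.imread('pics/side0.png')[275:410,150:280]; b=cv2.imread('pics/top0.png')[120:225,120:235]
a=cv2.resize(a,None,fx=4,fy=4,interpolation=cv2.INTER_CUBIC); b=cv2.resize(b,(400,365),interpolation=cv2.INTER_CUBIC)
b=cv2.resize(b,None,fx=.69,fy=.69)
c=cv2.resize(cv2.imread('pics/top0.png')[125:220,125:230],None,fx=5.2,fy=5.2,interpolation=cv2.INTER_CUBIC)
a=np.clip(a*1.6,0,255).astype('u1'); c=np.clip(c*1.6,0,255).astype('u1')
cv2.imwrite('pics/a.png',a);cv2.imwrite('pics/c.png',c);print(a.shape,c.shape)
E
```

```text
(540, 520, 3) (494, 546, 3)
```

View pics/a.png

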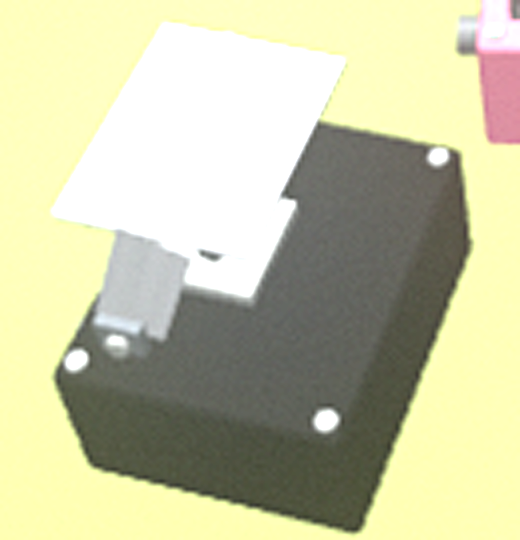

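View pics/c.png

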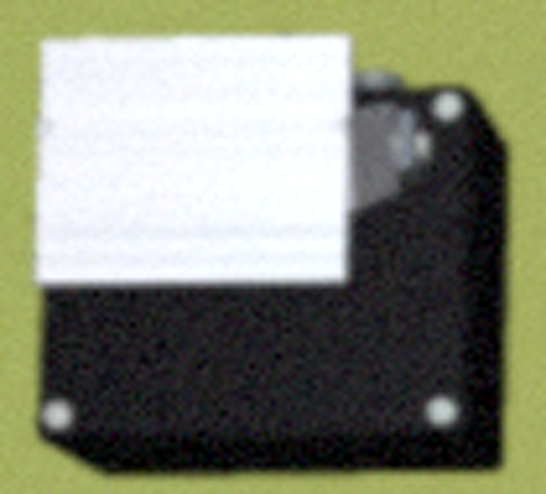

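Side crop: the cover's corners are at (165,22), (347,60) and (52,215), the box's at (360,532), (92,465), (470,245) and (55,372). Top crop: the cover's four corners are at (40,40), (352,35), (38,284) and (348,284), with base corners at (500,468) and (105,470). I'll fit the pose to these.

```bash
python3 - <<'E'
import numpy as np
from cell import optics, readout
from scipy.optimize import least_squares
im={c:optics.get_image(c) for c in('side','top')}
def proj(c,P):
    i=im[c]; q=P@np.array(i['view'])[:3,:3].T+np.array(i['view'])[:3,3]; f=240/np.tan(np.radians(i['fovy']/2))
    return np.c_[i['cx']+f*q[:,0]/-q[:,2], i['cy']-f*q[:,1]/-q[:,2]]
S=[(165,22,44,-40,123),(347,60,-21,-40,123),(52,215,44,40,121),(360,532,-50,60,0),(92,465,50,60,0),(470,245,-50,-60,0),(55,372,50,60,60)]
T=[(40,40,44,40,123),(352,35,44,-40,123),(38,284,-21,40,122),(348,284,-21,-40,122),(500,468,-50,-60,0),(105,470,-50,60,0)]
S=np.array(S,float);T=np.array(T,float)
uS=S[:,:2]/4+[150,275]-.4;uT=T[:,:2]/5.2+125-.4
def W(p,L):
    c,s=np.cos(p[2]),np.sin(p[2]);return L@np.array([[c,-s,0],[s,c,0],[0,0,1]]).T+[p[0],p[1],0]
def r(p,w=(1,1)): return np.r_[(proj('side',W(p,S[:,2:]))-uS).ravel()*w[0],(proj('top',W(p,T[:,2:]))-uT).ravel()*w[1]]
for w in((1,1),(1,0),(0,1)):
    o=least_squares(r,[600,150,0],args=(w,),loss='soft_l1',x_scale=[1,1,.01]);print(np.round(o.x,3),np.round(r(o.x),1).tolist() if w==(1,1) else '')
    if w==(1,1):p=o.x
for n,L in(('front edge',[-21,0,110]),('toggle tip off',[-1,0,113]),('on',[33,0,113])):print(n,W(p,np.array([L],float)).round(1))
s=readout.read_state();print(s['eef_pos'],s['tool_rot'],s['clock'])
E
```

```text
[ 6.38513e+02  2.09592e+02 -2.30000e-02] [0.3, -0.5, 0.3, -0.9, 0.2, 0.1, 0.7, 1.8, -0.9, 1.2, 1.8, -0.0, -1.6, 0.9, 1.0, -0.9, 0.3, -0.6, -0.2, -0.3, 0.1, -1.0, 1.8, 0.9, -0.5, 1.2]
[ 6.39006e+02  2.08868e+02 -2.10000e-02] 
[ 6.38135e+02  2.10051e+02 -2.10000e-02] 
front edge [[617.5 210.1 110. ]]
toggle tip off [[637.5 209.6 113. ]]
on [[671.5 208.8 113. ]]
[199.99258423 618.50750416 231.3334281 ] [ 3.14152399e+00 -4.43572662e-05  2.82880842e+00] 0.6
```

Both cameras agree: the box is at (638.5, 209.5), yaw -0.022. Plan: use shut, vertical fingers with the tips at z≈103 and push straight back along the box's x. First I move to a point in front of the cover.

```bash
python3 -m jog '{"claw":[0,0,0,0,0,0,0,0,0,0,0,0],"xyz":[[0,0,0],[0,0,0],[-0.37,-0.4,0],[-0.37,-0.4,0],[-0.37,-0.4,0],[-0.37,-0.4,0],[-0.37,-0.4,0],[-0.37,-0.4,0],[-0.37,-0.4,0],[-0.37,-0.4,0],[-0.37,-0.4,0],[-0.37,-0.4,0]],"twist":[[0,0,-0.046],[0,0,-0.046],[0,0,0],[0,0,0],[0,0,0],[0,0,0],[0,0,0],[0,0,0],[0,0,0],[0,0,0],[0,0,0],[0,0,0]]}'
python3 -m jog '{"claw":[0,0],"xyz":[[0,0,0],[0,0,0]],"twist":[[0,0,0],[0,0,0]]}'
```

```text
clock: 2.1
eef_pos: [561.5, 208.5, 231.6]
tool_rot: [3.141, 0.001, 3.118]
force: [1.1, 0.5, -0.2]
width: -0.1
gripper_force: 0.0
clock: 2.35
eef_pos: [560.0, 210.3, 231.2]
tool_rot: [3.141, -0.001, 3.118]
force: [-0.5, -0.5, 0.6]
width: -0.1
gripper_force: 0.0
```

```bash
python3 -m jog '{"claw":[0,0,0,0,0,0,0],"xyz":[[0,0,0.32],[0,0,0.32],[0,0,0.32],[0,0,0.32],[0,0,0],[-0.15,0,0],[-0.15,0,0]],"twist":[[0,0,0],[0,0,0],[0,0,0],[0,0,0],[0,0,0],[0,0,0],[0,0,0]]}'
python3 - <<'E'
from cell import optics
import cv2,numpy as np
a=optics.get_image('side')['color'][200:440,100:420,::-1]
cv2.imwrite('pics/s1.png',cv2.resize(a,None,fx=2.4,fy=2.4))
E
```

```text
clock: 3.22
eef_pos: [591.0, 210.9, 105.2]
tool_rot: [3.14, 0.002, 3.12]
force: [-0.2, 1.3, 0.0]
width: 0.0
gripper_force: 0.0
```

View pics/s1.png

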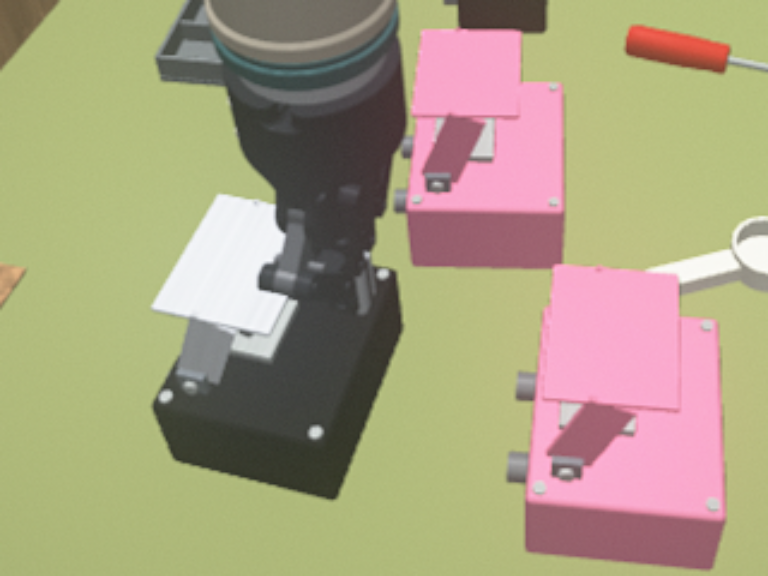

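The tips stand in front of the front edge, centred and clear of both pink boxes. Now I push back in small steps.

```bash
python3 -m jog '{"claw":[0,0,0,0],"xyz":[[-0.08,0,0],[-0.08,0,0],[-0.08,0,0],[-0.08,0,0]],"twist":[[0,0,0],[0,0,0],[0,0,0],[0,0,0]]}'
python3 -m jog '{"claw":[0,0,0,0],"xyz":[[-0.08,0,0],[-0.08,0,0],[-0.08,0,0],[-0.06,0,0]],"twist":[[0,0,0],[0,0,0],[0,0,0],[0,0,0]]}'
python3 -m jog '{"claw":[0,0],"xyz":[[0,0,0],[0,0,0]],"twist":[[0,0,0],[0,0,0]]}'
python3 - <<'E'
from cell import optics
import cv2,numpy as np
a=optics.get_image('side')['color'][200:440,100:420,::-1]
cv2.imwrite('pics/s2.png',cv2.resize(a,None,fx=2.4,fy=2.4))
E
```

```text
clock: 3.78
eef_pos: [622.3, 208.5, 103.4]
tool_rot: [3.142, -0.001, 3.118]
force: [-2.8, -0.1, 1.4]
width: -0.4
gripper_force: 0.9
clock: 4.28
eef_pos: [652.8, 207.5, 103.0]
tool_rot: [-3.141, -0.0, 3.118]
force: [-1.8, -0.9, 0.5]
width: 0.1
gripper_force: 0.9
clock: 4.53
eef_pos: [652.3, 207.4, 103.1]
tool_rot: [-3.141, -0.0, 3.118]
force: [-1.6, 0.2, -0.9]
width: -0.2
gripper_force: 0.5
```

View pics/s2.png

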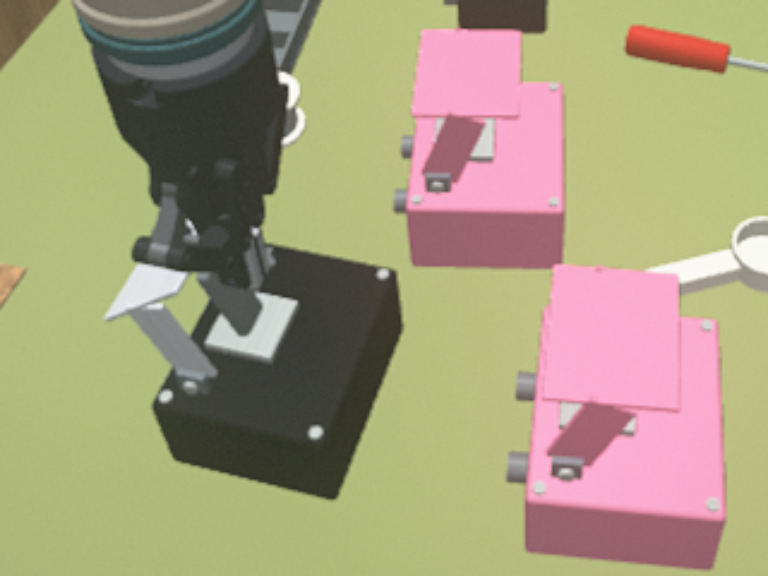

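The cover is up, resting on the fingers at about (160,285), and the toggle leans back at about (235,300). I'll push on until the stop is felt.

```bash
for i in 1; do :; done
python3 -m jog '{"claw":[0,0],"xyz":[[-0.03,0,0],[0,0,0]],"twist":[[0,0,0],[0,0,0]]}'
python3 -m jog '{"claw":[0,0],"xyz":[[-0.03,0,0],[0,0,0]],"twist":[[0,0,0],[0,0,0]]}'
```

```text
clock: 4.82
eef_pos: [654.5, 207.5, 103.1]
tool_rot: [-3.141, -0.002, 3.118]
force: [-3.1, -0.1, 0.5]
width: -0.1
gripper_force: 1.8
clock: 5.08
eef_pos: [654.9, 207.5, 102.9]
tool_rot: [-3.14, -0.007, 3.118]
force: [-9.7, -1.4, 4.7]
width: -0.1
gripper_force: 4.9
```

The force rose to about 10 N, so the toggle is at its end stop. Drawing back, then up.

```bash
python3 -m jog '{"claw":[0,0,0,0,0,0,0,0,0,0,0,0],"xyz":[[0.1,0,0],[0.1,0,0],[0.1,0,0],[0.1,0,0],[0.1,0,0],[0.15,0,0],[0.3,0,0],[0.3,0,0],[0.4,0,0],[0.4,0,-0.4],[0,0,-0.5],[0,0,-0.5]],"twist":[[0,0,0],[0,0,0],[0,0,0],[0,0,0],[0,0,0],[0,0,0],[0,0,0],[0,0,0],[0,0,0],[0,0,0],[0,0,0],[0,0,0]]}'
python3 -m jog '{"claw":[0,0,0,0],"xyz":[[0,0,0],[0,0,0],[0,0,0],[0,0,0]],"twist":[[0,0,0],[0,0,0],[0,0,0],[0,0,0]]}'
python3 - <<'E'
from cell import optics
import cv2,numpy as np
a=optics.get_image('side')['color'][200:440,100:420,::-1]
cv2.imwrite('pics/s3.png',cv2.resize(a,None,fx=2.4,fy=2.4))
E
```

```text
clock: 6.58
eef_pos: [453.0, 212.5, 245.1]
tool_rot: [3.141, 0.001, 3.118]
force: [0.3, 0.3, -0.3]
width: -0.2
gripper_force: 0.0
clock: 7.08
eef_pos: [452.8, 212.0, 242.1]
tool_rot: [-3.14, -0.002, 3.118]
force: [0.3, 0.5, 0.1]
width: 0.0
gripper_force: 0.0
```

View pics/s3.png

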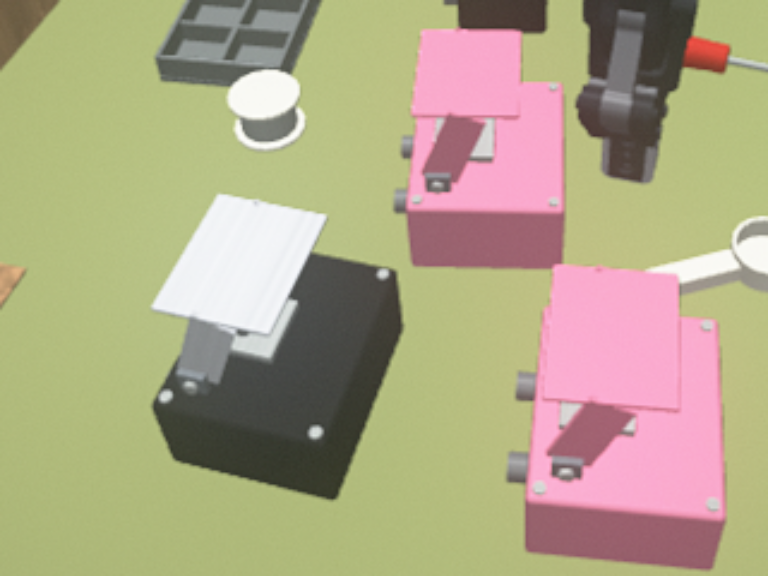

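The cover lies shut exactly as at the start, with its plate around (240,265). The toggle was driven to its stop, and the robot is clear at (620,150). Handing in.

```bash
python3 -c "from cell import order; print(order.finish_job())"
```

```text
the job is handed in; nothing more can be done
None
```

I lifted the larger box's cover, pushed its toggle to the hinge-side stop (about 10 N felt), and drew back; the last picture shows the cover shut, though it hides the toggle, and the small box was not touched. The job was handed in at about 7 s; no verdict was returned.

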